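# Wedge the rocking stirrer

### The arm

A 7-joint arm with a two-finger parallel gripper is mounted at the origin on a cart in front of the work surface, level with it; the furniture and walls round the work are solid. World frame = base frame: x ahead of the robot, y to its left, z up, the work surface at z = 0. Lengths are in mm, angles in rad, forces in N, time in s.
With the tool pointing down it reaches from about 400 to 900 mm from the base axis. Payload 5.6 kg.
Tool frame: the origin (TCP) lies midway between the tips of the shut fingers; the grasp point (between the pads) lies 19 mm behind it; z points along the fingers, y is the line along which they close (so a half turn about z gives the same grasp; the last joint's range is limited). The gripper opens to 92 mm and grips with 3 to 60 N. Pads are 20 mm wide; open, the fingers measure 128 mm over their backs; the gripper's body (75 mm by 189 mm) begins 69 mm behind the grasp point.
Start: joints at [1.294, 0.468, -0.012, 1.603, 0.006, 1.071, -0.056], TCP at [150.546, -632.333, 214.592] pointing down, gripper open.
Joint ranges: [-2.53, 2.53], [-0.31, 2.02], [-1.57, 1.55], [0.28, 2.44], [-1.29, 4.43], [0.15, 1.84], [-2.92, 2.92]. Speed limits (rad/s): [2.57, 2.57, 3.14, 3.14, 3.14, 3.14, 3.14].

### API

Orientations are given as a rotation vector (axis times angle).
In Python, from cell import robot, grip, kin, viewer gives the robot as it stands. Calls block until the motion is done:
- robot.movep(position, orientation): joint-space move of the TCP to a pose.
- robot.servo_line(position, feed=150, rotation=None): straight line of the TCP; rotation=None keeps the orientation; feed is the mean speed in mm/s.
- robot.goto_joints(angles): joint-space move.
- grip(opening, newtons=None): opening from 0.0 (shut) to 1.0 (fully open); newtons is the grip in N (None keeps the last); returns when the fingers have stopped.
- robot.hold(seconds).
- kin.ik(position, orientation): joint angles nearest the present ones, or None.
- robot.observe(): the state.
- viewer.read_camera(name): name is "scene" or "side" or "wrist"; returns the picture (384x512x3 uint8, red, green, blue); there is no depth.
- viewer.camera_info(name): a dict with "camera_matrix" (3x3 intrinsics, pixels), "k1" (the pictures are not rectified: a ray, as slopes to the right and down, at radius r is drawn at 1 + k1 r^2 times it, then the intrinsics apply), "R" (3x3) and "t" (3): a world point X has camera coordinates R X + t. Camera axes: x right, y down, z forward; pixel columns grow to the right and rows downward; lengths in mm; the calibration is good to about 2 mm. A picture is of the moment at which its call begins: read the wrist's pose just before it. camera_info takes no time and is no camera call; for the wrist camera it gives the pose at the moment of the call.
A pose or a line that the arm cannot do raises robot.IKError and nothing moves.
- robot.job_done(): hands the job in; it is judged then, once.
Trained networks look in the newest picture that a camera, given by its name, has taken for a name from the list of things; names that differ only in an ending like _2 or _b are one class to them, and where a whole thing is asked for, a point or a joint stands for the part that bears it (a point fixed in the world has none). Each returns a list of dicts, best first, with "confidence" (0 to 1); they miss things now and then, are a little off and sometimes report something else, mostly with a low value. They report only what shows in the picture. A call takes as long as a camera call.
- viewer.silhouettes(name, camera): "mask" (384x512 bool, what is visible of it).
- viewer.pinpoint(name, camera): "at" ([x, y, z] in mm, in the coordinates of the camera as it stood for that picture, good to about 4 mm: a listed point, or the origin of a listed thing).
The state is a dict: "t": time; "joints": joint angles; "joint_velocities": joint speeds; "joint_torque": joint torques, N m; "tcp_pos": TCP position; "tcp_rot": TCP orientation; "contact_force": force on the tool from outside, world axes, zero at the start; "wrist_torque": the same for the moment, N m; "grip_width": opening from 0.0 (shut) to 1.0 (fully open); "grip_force": force on a finger pad.
Only numpy, scipy, OpenCV 4.12 (cv2) and the standard library are available. Lean on these libraries where they do the work, as an engineer would, in place of code of your own. Each camera call takes 0.05 s, during which the arm holds its last target. There are 200 camera calls.

### The job

The low magnetic stirrer rocks because its front right foot is too short. Without gripping or lifting anything, push the loose wedge nose first under that foot with the fingertips, just until it takes up the gap and bears the foot, with the stirrer level; then press firmly down on the top of the housing right over that foot to feel that the corner no longer dips, and come away clear. Do not shove the stirrer out of its place, and leave the other things on the bench alone.

Things in the scene. Friction and masses are not known exactly. Their poses are not given: they have to be found in the camera images.
- stirrer: Low white magnetic stirrer, about 3 kg, loose on four rubber feet; box 170 (x) x 210 (y) mm, underside 20, flat top 66 mm above the bench. Origin on the bench plane under its middle; x to its back, y to its left, z up. Round steel plate on top, radius 62, 4 mm proud, centre x +14; small knob 12 mm out of the front at y +58. Feet at x +-62, y +-82 mm; the front right (-62, -82) is short.
- foot_tip (a point): Lowest point of the short front right foot (radius 10 mm, round end). The gap under it, 5 to 9 mm, is unknown and different each time. Left alone the stirrer stands level on the other three feet; about 3 N down over this foot tips it about the front left - back right diagonal until this foot meets the bench; let go, it tips back.
- corner_top (a point): Point on the flat top of the housing straight above the short foot, 66 mm above the bench: the place to press. 4 to 8 N is enough.
- wedge: Loose grey hard plastic wedge with thin dark ribs across its slope, 90 mm long, 40 wide, 60 g; upright back 22 mm high, sloping evenly to a nose 2 mm high. It lies in front of the stirrer, nose towards the short foot and 30 to 75 mm short of it, up to 0.2 rad askew. Origin: centre of its underside; x along it to the nose (nose +45, back -45 mm), z up.
- wedge_back (a point): Middle of the wedge's flat upright back, 11 mm above the bench: the place to push. The wedge slides on the bench with under 1 N; once the foot bears on it the resistance climbs within a few mm. About 3 to 4 N of push is snug; from about 5 to 8 N the wedge drags that corner of the stirrer along, and pushing on would shove the stirrer out of its place.
- lab_timer: Bystander: small white timer, 62 x 66 x 19 mm, lying left of the work. Origin under its middle.
- marker_black: Bystander: black marker, 135 mm long, lying left of the work.
- sample_jar_2: Bystander: white sample jar with a white lid, 59 mm across, 68 mm high, standing right of the work. Origin under its middle.

How it is judged (in metres and radians):
On the way, in this order (a step that is already met when the one before it is completed fails the run):
1. the wedge bears the short foot with the stirrer level and the fingers off the stirrer (contact force between wedge and stirrer above 0.3 N and angle between stirrer's own z axis and vertical below 0.012 rad and x of foot_tip in the frame of wedge between -0.045 and 0.05 m and y of foot_tip in the frame of wedge between -0.022 and 0.022 m and contact force between the fingers and stirrer below 0.1 N), for 0.2 s.
2. the fingers press down on the stirrer over the short foot with more than 3 N, and it stays level on the wedge (contact force between wedge and stirrer above 0.3 N and angle between stirrer's own z axis and vertical below 0.012 rad and x of foot_tip in the frame of wedge between -0.045 and 0.05 m and y of foot_tip in the frame of wedge between -0.022 and 0.022 m and contact force between the fingers and stirrer above 3 N and horizontal distance between the grasp point and corner_top below 0.06 m and height (world z) of the grasp point above 0.06 m), for 0.2 s.
At the end, for the whole second after the job is handed in: The short foot stands on the wedge (no more than 22 mm off its middle line), which bears it with over 0.3 N and lies flat; the stirrer is level within 0.012 rad, it and its short foot are within 20 mm of where they stood, and all is at rest (contact force between wedge and stirrer above 0.3 N and angle between stirrer's own z axis and vertical below 0.012 rad and x of foot_tip in the frame of wedge between -0.045 and 0.05 m and y of foot_tip in the frame of wedge between -0.022 and 0.022 m and distance of each of stirrer, foot_tip from where it was at the start of the episode below 0.02 m and height (world z) of wedge below 0.008 m and angle between wedge's own z axis and vertical below 0.05 rad and linear speed of each of stirrer, wedge below 0.01 m/s); the robot touches nothing.
It fails at once if the stirrer is shoved more than 20 mm from where it stood (distance of any of stirrer, foot_tip from where it was at the start of the episode above 0.02 m).
It fails at once if the stirrer is lifted or tipped over (height (world z) of stirrer above 0.012 m or angle between stirrer's own z axis and vertical above 0.15 rad).
It fails at once if the wedge is lifted (height (world z) of wedge above 0.01 m or angle between wedge's own z axis and vertical above 0.3 rad).
It fails at once if a bystander is moved (distance of any of lab_timer, marker_black, sample_jar_2 from where it was at the start of the episode above 0.02 m).
It also fails if it takes over 45 s, if anything falls off the work surface, if the arm or the gripper's body presses on something with over 40 N, if the wrist force passes 120 N, or if a joint passes its speed limit or range.

## Working session

There is one attempt and no reset: what is moved stays moved. The work goes in short steps, each a Python script; the robot and the scene stay as the last script left them, time stands still between calls to the robot, and variables do not carry over. Pictures are saved under pics/ and viewed, at most 10 in all, crops included, and the job is handed in when it is done.

```bash
mkdir -p pics
cat > h.py <<'E'
import numpy as np, cv2
from cell import robot, grip, kin, viewer
def pin(n,c):
    i=viewer.camera_info(c); R=np.array(i["R"]);t=np.array(i["t"])
    return [(round(d["confidence"],2),np.round(R.T@(np.array(d["at"])-t),1).tolist()) for d in viewer.pinpoint(n,c)[:2]]
def shot(c,f):
    im=np.array(viewer.read_camera(c)); cv2.imwrite("pics/"+f,im[:,:,::-1]); return im
def st():
    s=robot.observe(); print(round(s["t"],2),np.round(s["tcp_pos"],1),np.round(s["tcp_rot"],3),np.round(s["contact_force"],2),round(s["grip_width"],2)); return s
E
python3 - <<'E'
from h import *
st()
for c in ["scene","side"]:
    shot(c,c+"0.png")
    for n in ["stirrer","foot_tip","corner_top","wedge","wedge_back","lab_timer","marker_black","sample_jar_2"]: print(c,n,pin(n,c))
st()
E
```

```text
0.0 [ 150.4 -631.8  213.6] [-3.118e+00 -3.660e-01  1.000e-03] [ 0.25 -0.13  0.59] 1.0
scene stirrer [(0.95, [659.8, -35.1, 1.9])]
scene foot_tip []
scene corner_top [(0.86, [601.7, -112.7, 63.4])]
scene wedge [(0.81, [501.0, -126.4, 5.1])]
scene wedge_back [(0.58, [453.7, -123.9, 11.5])]
scene lab_timer [(0.87, [494.6, 230.4, 2.1])]
scene marker_black [(0.57, [316.2, 193.3, 3.4])]
scene sample_jar_2 [(0.93, [413.2, -337.9, 1.5]), (0.75, [452.8, -125.0, 9.4])]
side stirrer [(0.6, [657.8, -30.6, -2.0])]
side foot_tip [(0.51, [600.4, -113.2, 62.0])]
side corner_top [(0.75, [599.7, -116.5, 62.5])]
side wedge [(0.83, [502.3, -125.3, -1.0])]
side wedge_back [(0.66, [456.9, -124.1, 10.9])]
side lab_timer [(0.58, [491.3, 230.6, 0.1])]
side marker_black [(0.7, [310.5, 197.2, 2.7])]
side sample_jar_2 [(0.75, [412.4, -336.1, 1.3])]
0.9 [ 150.6 -632.3  214.6] [ 3.12   0.366 -0.   ] [ 0.53  0.87 -0.78] 1.0
```

```bash
python3 -c "
import cv2,numpy as np
a=cv2.imread('pics/scene0.png');b=cv2.imread('pics/side0.png');cv2.imwrite('pics/both.png',cv2.resize(np.vstack([a,b]),(400,600)) if 0 else cv2.resize(np.hstack([a,b]),(800,300)))"
```

```text
(no output)
```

View pics/scene0.png

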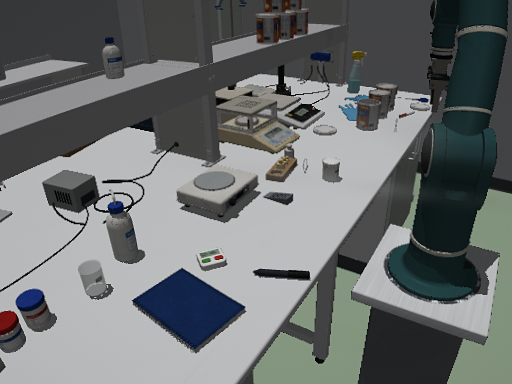

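Run:
```python
from h import *
robot.servo_line([150.5,-632,300],feed=250)
robot.movep([455,-122,250],[np.pi,0,0])
grip(0.0,10)
s=st(); shot("wrist","w1.png"); 
for n in ["stirrer","foot_tip","corner_top","wedge","wedge_back"]: print(n,pin(n,"wrist"))
print({k:np.round(v,3).tolist() for k,v in viewer.camera_info("wrist").items()})
m=viewer.silhouettes("wedge","wrist")
for d in m[:1]: np.save("m.npy",d["mask"]); print(d["confidence"],d["mask"].sum())
st()
```

```text
4.87 [ 455. -122.  250.] [-3.142  0.     0.   ] [-0.14  0.58  0.65] 0.0
stirrer [(0.56, [663.3, -28.2, -2.8])]
foot_tip []
corner_top [(0.62, [597.3, -114.5, 63.7])]
wedge [(0.8, [508.0, -125.8, -1.4])]
wedge_back [(0.78, [460.6, -122.0, 10.5])]
{'camera_matrix': [[302.976, 0.0, 252.113], [0.0, 302.976, 193.222], [0.0, 0.0, 1.0]], 'k1': -0.067, 'R': [[-0.0, -1.0, 0.0], [-0.97, 0.0, 0.244], [-0.244, -0.0, -0.97]], 't': [-121.521, 405.701, 535.404]}
0.58 2114
5.22 [ 455. -122.  250.] [-3.142  0.    -0.   ] [ 0.8  -0.29 -0.09] 0.0
```

View pics/w1.png

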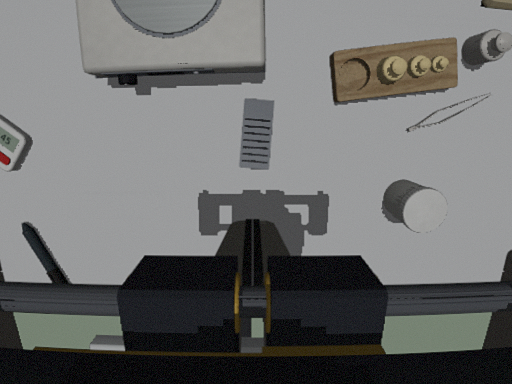

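```bash
cat >> h.py <<'E'
from scipy.optimize import minimize
def proj(X,i):
    R,t,K=(np.array(i[k]) for k in("R","t","camera_matrix"))
    c=np.asarray(X)@R.T+t; s=c[:,:2]/c[:,2:]; s=s*(1+i["k1"]*(s**2).sum(1,keepdims=True))
    return s@K[:2,:2].T+K[:2,2]
BOX=lambda x0,x1,y0,y1,z0,z1:np.array([[x,y,z] for x in(x0,x1) for y in(y0,y1) for z in(z0,z1)],float)
WEDGE=np.array([[x,y,z] for y in(-20,20) for x,z in((-45,0),(-45,22),(45,0),(45,2))],float)
STIR=BOX(-85,85,-105,105,20,66)
def fit(V,mask,i,p0):
    m=cv2.GaussianBlur(mask.astype(np.float32),(0,0),1.0)
    def place(p):
        c,s=np.cos(p[2]),np.sin(p[2]); return V@np.array([[c,s,0],[-s,c,0],[0,0,1]])+[p[0],p[1],0]
    def cost(p):
        p=[p[0],p[1],p[2]/50]
        h=cv2.convexHull(proj(place(p),i).astype(np.float32)); im=np.zeros(m.shape,np.uint8)
        cv2.fillConvexPoly(im,np.round(h*16).astype(np.int32),255,cv2.LINE_AA,4)
        return np.abs(cv2.GaussianBlur(im/np.float32(255),(0,0),1.0)-m).sum()
    q=[p0[0],p0[1],p0[2]*50]; S=np.array([q]+[[q[j]+(8 if j==k else 0) for j in range(3)] for k in range(3)])
    r=minimize(cost,q,method="Nelder-Mead",options=dict(initial_simplex=S))
    return np.round([r.x[0],r.x[1],r.x[2]/50],3),r.fun/mask.sum()
E
python3 - <<'E'
from h import *
i=viewer.camera_info("wrist")
print("wedge",fit(WEDGE,np.load("m.npy"),i,[505,-125,-.05]))
for c in ("wrist","side","scene"):
    viewer.read_camera(c); i=viewer.camera_info(c)
    for n,V,p in(("stirrer",STIR,[659,-33,0]),("wedge",WEDGE,[505,-125,-.05])):
        for d in viewer.silhouettes(n,c)[:1]: print(c,n,round(d["confidence"],2),d["mask"].sum(),fit(V,d["mask"],i,p))
E
```

```text
wedge (array([ 5.03241e+02, -1.27528e+02, -8.10000e-02]), np.float64(0.0535732005831196))
wrist stirrer 0.74 14105 (array([ 6.63535e+02, -3.00380e+01,  2.20000e-02]), np.float64(0.03704896728775257))
wrist wedge 0.73 2101 (array([ 5.03367e+02, -1.27485e+02, -7.40000e-02]), np.float64(0.05957359884081427))
side stirrer 0.77 2798 (array([ 6.56505e+02, -2.89310e+01,  1.50000e-02]), np.float64(0.07584916633567783))
side wedge 0.65 359 (array([ 4.98546e+02, -1.26910e+02,  4.00000e-02]), np.float64(0.1567059147656794))
scene stirrer 0.65 2647 (array([ 6.66129e+02, -3.35130e+01,  7.10000e-02]), np.float64(0.10083804474626346))
scene wedge 0.83 247 (array([ 5.02690e+02, -1.35407e+02, -3.01000e-01]), np.float64(0.19865510145179655))
```

```bash
cat >> h.py <<'E'
rv=lambda y: np.pi*np.array([np.cos(y/2),np.sin(y/2),0])
def look(names=(("wedge",WEDGE,[505,-115,0]),)):
    viewer.read_camera("wrist"); i=viewer.camera_info("wrist")
    for n,V,p in names:
        for d in viewer.silhouettes(n,"wrist")[:1]: print(n,round(d["confidence"],2),d["mask"].sum(),fit(V,d["mask"],i,p))
E
python3 - <<'E'
from h import *
grip(0.2)
js={y:kin.ik([490,-180,60],rv(y)) for y in(np.pi/2,-np.pi/2)}
print({k:None if v is None else np.round(v,2) for k,v in js.items()})
y=min((k for k in js if js[k] is not None),key=lambda k:np.abs(np.array(js[k])-robot.observe()["joints"]).max())
robot.movep([490,-180,60],rv(y))
robot.servo_line([490,-180,5],feed=120); st()
robot.servo_line([490,-157,5],feed=80); a=st(); shot("wrist","w2.png"); look()
E
```

```text
{1.5707963267948966: array([ 0.75,  0.56, -0.58,  1.99,  0.46,  0.72, -0.11]), -1.5707963267948966: array([-0.06,  0.5 ,  0.43,  2.05, -0.34,  0.66, -2.55])}
7.74 [ 490.2 -180.4    5.4] [-2.221e+00  2.222e+00 -1.000e-03] [-0.3  -0.27  0.31] 0.2
8.18 [ 490.4 -156.     5.3] [-2.223e+00  2.219e+00 -1.000e-03] [ 0.14 -0.3   0.27] 0.2
wedge 0.69 1647 (array([ 5.15839e+02, -1.15731e+02,  2.18000e-01]), np.float64(4.930412361964936))
```

View pics/w2.png

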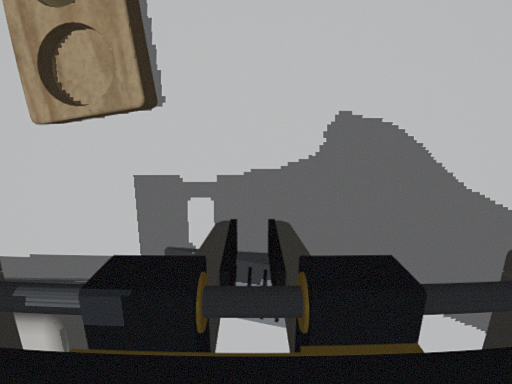

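Run:
```python
from h import *
robot.servo_line([490,-143.5,5],feed=60); st()
robot.servo_line([490,-165,5],feed=100)
robot.servo_line([490,-165,60],feed=200)
robot.movep([420,-113,150],rv(0)); st()
shot("wrist","w3.png"); look((("wedge",WEDGE,[505,-115,0]),("stirrer",STIR,[660,-31,0]))); print(pin("wedge","wrist"),pin("wedge_back","wrist"),pin("corner_top","wrist"))
```

```text
8.7 [ 490.  -142.9    4.9] [-2.223  2.22   0.   ] [0.24 0.15 0.2 ] 0.2
10.61 [ 419.7 -113.   149.3] [-3.141e+00  2.000e-03  2.000e-03] [ 0.32 -0.21 -0.08] 0.21
wedge 0.93 3755 (array([ 5.00258e+02, -1.11446e+02, -8.00000e-03]), np.float64(0.06451179514553512))
stirrer 0.63 4820 (array([ 6.66155e+02, -3.05050e+01,  2.50000e-02]), np.float64(0.09851619989545514))
[(0.68, [503.6, -109.7, 0.2])] [(0.79, [456.9, -109.7, 10.0])] []
```

View pics/w3.png

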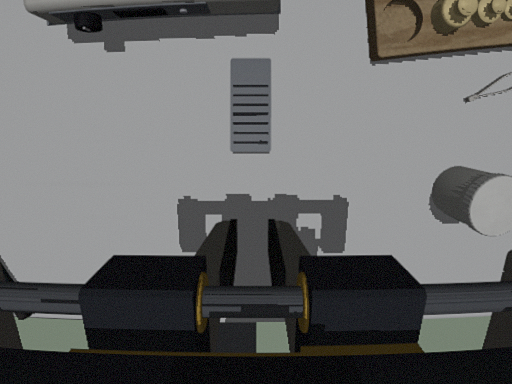

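```bash
cat > push.py <<'E'
from h import *
def F(n=6):
    f=[]
    for _ in range(n): robot.hold(0.02); f.append(robot.observe()["contact_force"])
    return np.mean(f,0)
E
python3 - <<'E'
from push import *
robot.servo_line([422,-112.5,6],feed=150); b=F(); print("bias",b.round(2))
robot.servo_line([498,-112.5,6],feed=80); print((F()-b).round(2))
x=498;log=[]
while x<545:
    x+=1; robot.servo_line([x,-112.5,6],feed=30); f=F(5)-b; log.append((x,round(robot.observe()["tcp_pos"][0],1),round(f[0],2)))
    if abs(f[0])>2.6: break
print(log[::3],log[-4:]); st()
look((("wedge",WEDGE,[575,-112,0]),))
E
```

```text
bias [ 0.11 -0.2   0.23]
[-0.16 -0.1  -0.06]
[(499, np.float64(499.0), np.float64(-0.31)), (502, np.float64(502.1), np.float64(0.07)), (505, np.float64(505.0), np.float64(-0.3)), (508, np.float64(508.1), np.float64(-0.03)), (511, np.float64(510.9), np.float64(-0.06))] [(510, np.float64(510.1), np.float64(-0.09)), (511, np.float64(510.9), np.float64(-0.06)), (512, np.float64(511.5), np.float64(-2.05)), (513, np.float64(512.3), np.float64(-4.62))]
18.37 [ 512.3 -112.5    5.8] [-3.141e+00  0.000e+00  2.000e-03] [-4.52 -0.55  2.42] 0.2
wedge 0.63 7654 (array([ 5.32218e+02, -1.10189e+02, -9.00000e-03]), np.float64(0.5884292399194866))
```

Run:
```python
from push import *
robot.servo_line([485,-112.5,6],feed=80)
robot.servo_line([450,-112.5,140],feed=200)
s=st(); shot("wrist","w4.png"); look((("stirrer",STIR,[660,-31,0]),)); print(pin("wedge","wrist"),pin("wedge_back","wrist"),pin("corner_top","wrist"))
```

```text
19.81 [ 449.9 -112.3  139.4] [-3.141e+00 -0.000e+00  1.000e-03] [ 0.37 -0.38 -0.26] 0.2
stirrer 0.73 13776 (array([ 6.64801e+02, -3.05790e+01,  2.70000e-02]), np.float64(0.048721450823386234))
[] [(0.93, [525.2, -110.0, 9.1])] [(0.62, [598.6, -118.3, 66.2])]
```

View pics/w4.png

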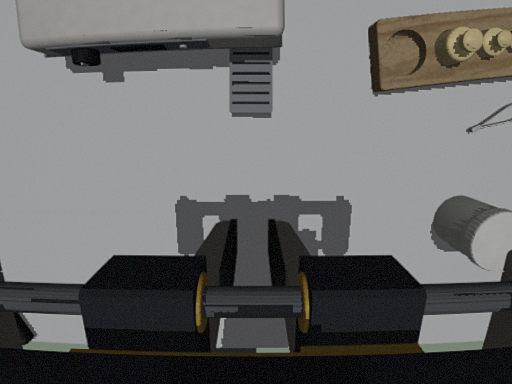

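Run:
```python
from push import *
robot.movep([601,-114,100],rv(0)); b=F()
robot.servo_line([601,-114,70],feed=120); z=70;log=[]
while z>60:
    z-=0.5; robot.servo_line([601,-114,z],feed=25); f=F(4)-b; log.append((z,round(robot.observe()["tcp_pos"][2],1),round(f[2],2)))
    if f[2]>4.5: break
print(log); robot.hold(0.6); print((F()-b).round(2)); st()
robot.servo_line([601,-114,130],feed=100)
robot.movep([430,-113,170],rv(0)); st()
look((("stirrer",STIR,[660,-31,0]),)); print(pin("wedge","wrist"),pin("wedge_back","wrist")); shot("side","s5.png"); shot("wrist","w5.png")
```

```text
[(69.5, np.float64(70.1), np.float64(-0.03)), (69.0, np.float64(69.0), np.float64(0.04)), (68.5, np.float64(68.5), np.float64(0.66)), (68.0, np.float64(68.0), np.float64(-0.04)), (67.5, np.float64(67.5), np.float64(-0.0)), (67.0, np.float64(67.0), np.float64(-0.11)), (66.5, np.float64(66.5), np.float64(-0.27)), (66.0, np.float64(66.0), np.float64(0.31)), (65.5, np.float64(65.8), np.float64(3.41)), (65.0, np.float64(65.7), np.float64(7.12))]
[-2.45  0.28  6.86]
25.14 [ 601.1 -114.    65.7] [-3.142  0.    -0.   ] [-2.6  -0.43  6.75] 0.2
26.68 [ 431.5 -113.   170.2] [3.141e+00 1.000e-03 3.000e-03] [ 0.97 -0.62  1.07] 0.2
stirrer 0.68 9453 (array([ 6.65102e+02, -3.12930e+01,  2.50000e-02]), np.float64(0.05728338272448231))
[(0.85, [570.9, -109.8, -1.2])] [(0.87, [524.7, -107.7, 9.9])]
```

View pics/w5.png

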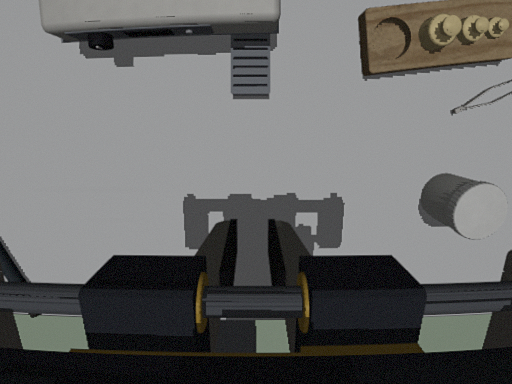

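The wedge is still straight under the corner (its back edge at about pixel 250, 97). The stirrer hasn't moved, and the corner held 6.9 N without dipping.

Run:
```python
from h import *
robot.hold(0.3); print(robot.job_done())
```

```text
the job is handed in; nothing more can be done
None
```

The wedge is under the short foot, pushed to about 4.6 N (a little past the 3–4 N snug range). The corner held under a press of about 7 N without dipping, the cameras show no clear shift of the stirrer, and I came away clear and handed the job in; no verdict came back.

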